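# Fold the palette flap down and shut the art box

## Task

Pack up the art box: first fold its upright palette flap all the way down flat inside the box, and only then swing the hinged lid fully shut over it. Do it all by pushing gently with the fingertips or the outside of the fingers, without gripping the flap or the lid, and leave the jars, rolls, brush and other things standing around where they are.

Things in the scene. Friction and masses are not known exactly. Their poses are not given: they have to be found in the camera images.
- art_box: navy plastic art box fixed to the table, 190 (its x) x 280 (its y) x 80 high, open at the top, walls 5 thick. Origin: centre of its underside, on the table; z up. The lid is hinged along its +x rim, the palette flap along the inside of its -x wall; +x therefore points from the flap's side to the lid's side.
- lid (a joint): angle of the lid in rad: 0 = shut, lying on the rim; about 1.57 = standing straight up; more = leaning outwards, away from the box (stop at 2.0). It starts at 1.6 to 1.8. Stiff hinge: it stays where it is left at any angle and does not fall; about 0.4 N m (some 1 to 5 N near its free edge) moves it. The lid is a navy plastic shell, 190 from hinge to free edge, 280 wide, 20 thick over its rims (a 4 mm panel with 16 mm rims on the inside), smooth on its outer face.
- lid_hinge (a point): middle of the lid's hinge line, which runs along the box's y axis: 95 from the box's centre towards +x, 80 above the table.
- lid_edge (a point): middle of the lid's free edge, on its outer face: 190 from the hinge along the lid and 20 outwards from the plane through the hinge line. With the lid shut it is at box x = -95, 100 above the table, on the lid's upper face.
- flap (a joint): angle of the palette flap in rad: 0 = folded down flat inside the box (at its stop); about 1.57 = upright; more = leaning outwards, away from the lid (stop at 1.9). It starts at 1.2 to 1.7. Stiff hinge: stays where it is left; about 0.1 N m (1 to 2 N near its free edge) moves it. The flap is a flat white plastic palette with shallow paint wells, 120 from hinge to free edge, 250 wide, 4 thick.
- flap_hinge (a point): middle of the flap's hinge line, which runs along the box's y axis: 82 from the box's centre towards -x, 66 above the table (14 below the rim).
- flap_edge (a point): middle of the flap's free edge, on the face that looks outwards (away from the lid) while upright and upwards when folded: 120 from the hinge along the flap. Folded down it is at box x = +38, 68 above the table.
- ink_jar: closed grey plastic ink jar with black cap, 66 mm in diameter x 75 mm high; bystander, loose, not to be disturbed. Origin: centre of its underside.
- flat_brush: brush lying flat, about 200 mm long; bystander, loose, not to be disturbed. Origin: centre of its underside (middle of the tool).
- water_cup: open white plastic cup, 76 mm in diameter x 85 mm high; bystander, loose, not to be disturbed. Origin: centre of its underside.
- paper_roll: upright roll of white paper, 110 mm in diameter x 100 mm high; bystander, loose, not to be disturbed. Origin: centre of its underside.
- paint_bottle: white plastic paint bottle with black cap, 56 mm in diameter x 130 mm high; bystander, loose, not to be disturbed. Origin: centre of its underside.
- tape_roll: roll of masking tape lying flat, 90 mm in diameter x 24 mm high; bystander, loose, not to be disturbed. Origin: centre of its underside.
- gesso_pot: small white lidded pot, 60 mm in diameter x 60 mm high; bystander, loose, not to be disturbed. Origin: centre of its underside.

How it is judged:
By the outcome, as a careful person would: the job done as asked, in the order asked, and still so for the second after the job is handed in, with the robot touching nothing.
It also fails if it takes over 64 s, if anything falls off the work surface, if the arm or the gripper's body presses on something with over 40 N, if the wrist force passes 120 N, or if a joint passes its speed limit or range.

## Robot

A 6-joint arm with a two-finger parallel gripper is mounted at the origin on the work surface. World frame = base frame: x ahead of the robot, y to its left, z up, the work surface at z = 0. Lengths are in m, angles in rad, forces in N, time in s.
With the tool pointing down it reaches from about 0.275 to 0.875 m from the base axis. Payload 12.5 kg.
Tool frame: the origin (TCP) lies at the very end of the fingers, on their centre line; the grasp point (between the pads) lies 19 mm behind it; z points along the fingers, x is the direction in which the jaws open and shut, and the axes are right-handed (so a half turn about z gives the same grasp; the last joint's range is limited). The gripper opens to 85 mm and grips with 20 to 120 N. Pads are 22 mm wide; open, the fingers measure 114 mm over their backs; the gripper's body (76 mm by 85 mm) begins 54 mm behind the grasp point. The pads swing forward as they close: fully open they stand 13 mm farther back than shut.
Start: joints at [1.037, 0.351, 1.652, -0, 1.139, -0.085], TCP at [0.239, 0.496, 0.231] pointing down, gripper open.
Joint ranges: [-2.75, 2.75], [-0.79, 2.1], [0.01, 2.65], [-1.57, 4.71], [0.07, 3.14], [-2.87, 2.87]. Speed limits (rad/s): [2.22, 2.22, 2.79, 3.14, 3.14, 3.14].

## Interface

Orientations are given as a unit quaternion [w, x, y, z].
In Python, from plant import manip, optics gives the robot as it stands.
- The arm moves only by the tool carry_out, never from a script. Its argument "moves" is one flat list of numbers, 4 for each row, row after row: the shift along the tool's x, y, z in mm, then the turn about the tool's z in rad. A call has 1 to 12 rows; each row shifts and turns the pose as measured when the row begins, along the tool's axes as they then stand; what a row does not reach is not made up. A row lasts 1/10 s, in which the tool goes at most 50 mm and 8.59 degrees, less where a joint would pass 70% of its speed; a pose out of reach is approached as far as the arm can. A call is refused whole if a number of a shift passes 50 or a number of a turn 0.15, either way. A call with a gripper value outside its range is refused whole. "fingers" is the closure, from -1 (fully open) to 1 (shut), set as the call begins (left out, the last holds). The fingers move at their own pace and stop on an object; "newtons" is the grip in N (left out, the last holds). Time passes only in rows, so rows that do not move let the fingers close. It gives the time, the measured TCP pose, the force and the opening at its end, in the units of the state.
- manip.get_obs(): the state, without advancing time (a new reading comes with each control period).
- optics.read_camera(name): name is "scene" or "top" or "wrist"; returns the picture (480x640x3 uint8, blue, green, red); there is no depth.
- optics.calibration(name): a dict with "camera_matrix" (3x3 intrinsics, pixels), "pose" (4x4, takes a point from camera to world coordinates). Camera axes: x right, y down, z forward; pixel columns grow to the right and rows downward; lengths in m; the calibration is good to about 2 mm. A picture is of the moment at which its call begins: read the wrist's pose just before it. calibration takes no time and is no camera call; for the wrist camera it gives the pose at the moment of the call.
- manip.hand_in(): hands the job in, once; it reports no verdict.
The state is a dict: "t": time; "joint_positions": joint angles; "joint_velocities": joint speeds; "tau": joint torques, N m; "tcp_pos": TCP position; "tcp_rot": TCP orientation; "force": force on the tool from outside, world axes, zero at the start; "wrist_torque": the same for the moment, N m; "width": finger opening in m.
Only numpy, scipy, OpenCV 4.12 (cv2) and the standard library are available. Lean on these libraries where they do the work, as an engineer would, in place of code of your own. Each camera call takes 0.05 s, during which the arm holds its last target.

## Working session

There is one attempt and no reset: what is moved stays moved. The work goes in short steps, Python scripts to look and compute and a tool call to move; the robot and the scene stay as the last step left them, time stands still between calls to the robot, and variables do not carry over. Pictures are saved under pics/ and viewed, and the job is handed in when it is done.

Besides the shell and the picture viewer there is one more tool, called after ">>>" by a JSON object that holds its "api" and its "payload". carry_out: Moves the arm, as the interface text tells. Its arguments: {"type":"object","properties":{"moves":{"type":"array"},"fingers":{"type":"number"},"newtons":{"type":"number"}},"required":["moves"]}

```bash
mkdir -p pics; ls
python3 - <<'E'
from plant import manip, optics
import cv2
for n in ["scene","top","wrist"]:
    cv2.imwrite(f"pics/{n}0.png",optics.read_camera(n))
    c=optics.calibration(n);print(n,c["camera_matrix"].round(1).tolist(),c["pose"].round(3).tolist())
o=manip.get_obs();print(o)
E
```

```text
pics
scene [[460.1, 0.0, 312.9], [0.0, 460.1, 244.4], [0.0, 0.0, 1.0]] [[0.554, 0.542, -0.631, 1.26], [0.832, -0.377, 0.407, -0.395], [-0.018, -0.751, -0.66, 0.813], [0.0, 0.0, 0.0, 1.0]]
top [[624.5, 0.0, 326.7], [0.0, 624.5, 226.6], [0.0, 0.0, 1.0]] [[0.03, -0.997, 0.068, 0.507], [-1.0, -0.03, -0.001, 0.061], [0.003, -0.068, -0.998, 1.313], [0.0, 0.0, 0.0, 1.0]]
wrist [[375.8, 0.0, 320.2], [0.0, 375.8, 236.5], [0.0, 0.0, 1.0]] [[0.434, 0.859, 0.271, 0.168], [0.901, -0.414, -0.131, 0.529], [-0.001, 0.301, -0.954, 0.374], [0.0, 0.0, 0.0, 1.0]]
{'t': 0.15, 'joint_positions': array([ 1.03738855e+00,  3.51112349e-01,  1.65223965e+00,  4.30886953e-06,
        1.13912391e+00, -8.46148601e-02]), 'joint_velocities': array([-0.00153111, -0.00138701, -0.0023707 , -0.00048847, -0.00152989,
       -0.00034619]), 'tau': array([ 6.23670348e-04, -5.06259799e+01, -2.91496038e+01, -3.29026773e-05,
        3.37959602e-03,  4.43165845e-05]), 'tcp_pos': array([0.2384918 , 0.49533123, 0.2308964 ]), 'tcp_rot': array([ 2.00777498e-04,  8.46722991e-01,  5.32033816e-01, -3.93349624e-04]), 'force': array([-0.10174355, -0.08308672, -0.0208367 ]), 'wrist_torque': array([-0.04173589,  0.02257002, -0.0383396 ]), 'width': 0.08569012792700573}
```

View pics/scene0.png

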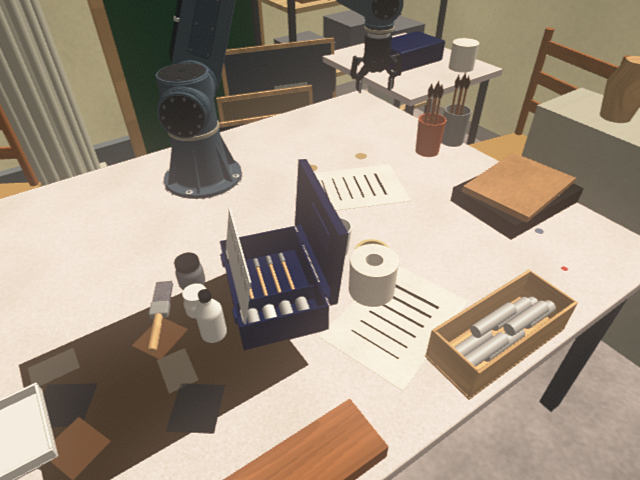

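View pics/top0.png

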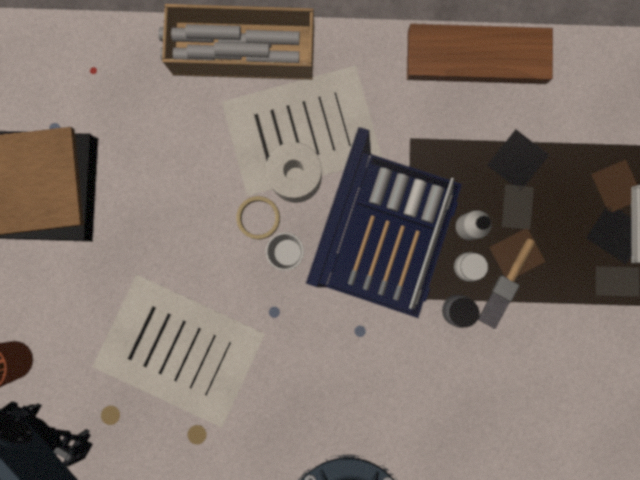

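View pics/wrist0.png

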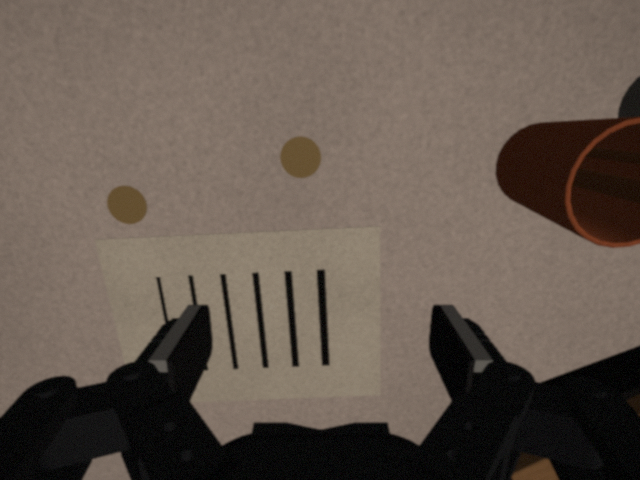

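The scene and top views show the box at about (385,235) in the top view. The lid is on its left (world +y) and the flap on its right (world -y). I'll enlarge both.

Run:
```python
import cv2
t=cv2.imread("pics/top0.png")[110:335,230:530]
cv2.imwrite("pics/topc.png",cv2.resize(cv2.convertScaleAbs(t,alpha=1.8,beta=15),None,fx=2.6,fy=2.6,interpolation=cv2.INTER_CUBIC))
t=cv2.imread("pics/scene0.png")[150:360,140:420]
cv2.imwrite("pics/scenec.png",cv2.resize(cv2.convertScaleAbs(t,alpha=1.4,beta=15),None,fx=2.8,fy=2.8,interpolation=cv2.INTER_CUBIC))
```

```text
(no output)
```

View pics/topc.png

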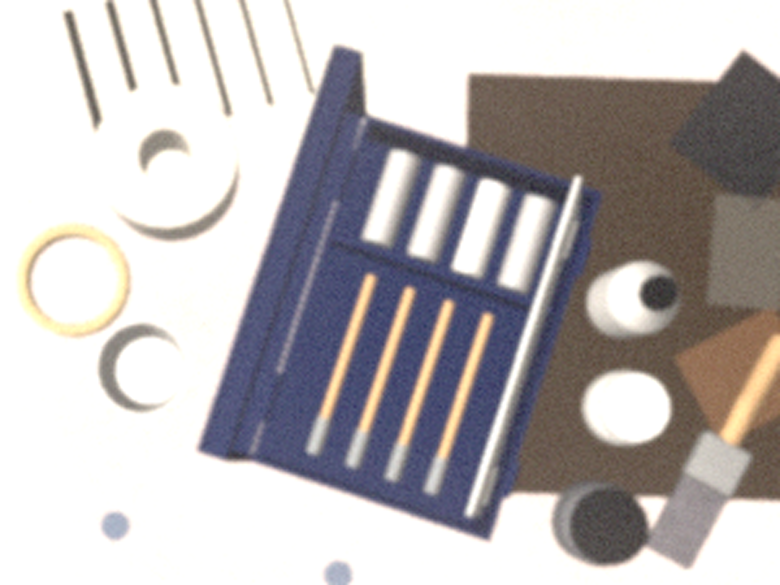

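View pics/scenec.png

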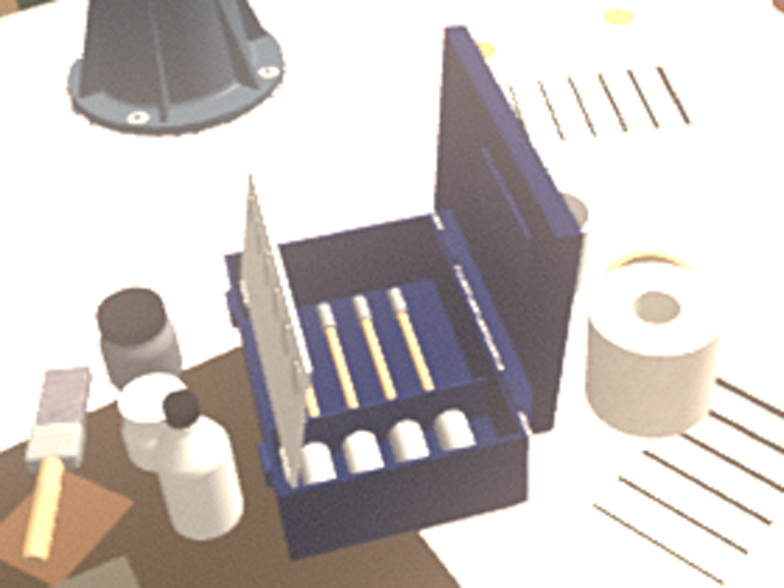

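```bash
cat > h.py <<'E'
import numpy as np
from scipy.optimize import least_squares
from plant import manip, optics
def proj(n,P,cal={}):
    c=cal.setdefault(n,optics.calibration(n)); T=np.linalg.inv(c["pose"]); q=P@T[:3,:3].T+T[:3,3]; u=q@c["camera_matrix"].T
    return u[:,:2]/u[:,2:]
def lidpt(a,s,h,y): # s along lid from hinge, h outward(up when shut)
    return [.095-s*np.cos(a)+h*np.sin(a), y, .08+s*np.sin(a)+h*np.cos(a)]
def flappt(a,s,h,y):
    return [-.082+s*np.cos(a)-h*np.sin(a), y, .066+s*np.sin(a)+h*np.cos(a)]
def w(p,B):
    x,y,th=p[:3]; B=np.array(B); c,s=np.cos(th),np.sin(th)
    return np.c_[x+c*B[:,0]-s*B[:,1], y+s*B[:,0]+c*B[:,1], B[:,2]]
E
cat > fit.py <<'E'
from h import *
top=lambda u,v:(230+u/2.6,110+v/2.6); sc=lambda u,v:(140+u/2.8,150+v/2.8)
b=lambda x,y,z:(lambda p:[x,y,z])
L=lambda s,h,y:(lambda p:lidpt(p[3],s,h,y)); F=lambda s,h,y:(lambda p:flappt(p[4],s,h,y))
M=[("top",top(490,537),b(-.095,.14,.08)),("top",top(600,190),b(-.095,-.14,.08)),
("top",top(338,45),L(.19,.02,-.14)),("top",top(200,447),L(.19,.02,.14)),
("top",top(577,177),F(.12,0,-.125)),("top",top(470,515),F(.12,0,.125)),
("scene",sc(292,556),b(-.095,-.14,0)),("scene",sc(527,497),b(.095,-.14,0)),("scene",sc(285,490),b(-.095,-.14,.08)),("scene",sc(228,257),b(-.095,.14,.08)),
("scene",sc(578,230),L(.19,.02,-.14)),("scene",sc(465,28),L(.19,.02,.14)),
("scene",sc(250,178),F(.12,0,.125)),("scene",sc(310,370),F(.12,0,-.125))]
def res(p): return np.concatenate([proj(n,w(p,[f(p)]))[0]-np.array(u) for n,u,f in M])
r=least_squares(res,[.5,-.05,1.3,1.7,1.5],loss='soft_l1')
print(r.x.round(4));print(res(r.x).reshape(-1,2).round(1))
np.save("p.npy",r.x)
p=r.x
print(w(p,[lidpt(p[3],.19,.02,0),lidpt(p[3],0,0,0),flappt(p[4],.12,0,0),flappt(p[4],0,0,0)]).round(3))
E
python3 fit.py
python3 - <<'E'
from h import *
def back(n,u,v,z):
    c=optics.calibration(n);d=c["pose"][:3,:3]@np.linalg.solve(c["camera_matrix"],[u,v,1]);o=c["pose"][:3,3];return (o+d*(z-o[2])/d[2])
T=lambda u,v:(230+u/2.6,110+v/2.6)
p=np.load("p.npy")
for n,u,z in [("ink",T(610,520),.075),("gesso",T(625,410),.06),("bottle",T(660,292),.13),("cup",T(145,368),.085),("tape",T(74,280),.024),("paper",T(175,180),.1),("brush",T(700,480),.01)]:
    q=back("top",*u,z)[:2];d=q-p[:2];c,s=np.cos(p[2]),np.sin(p[2]);print(n,q.round(3),"box",(c*d[0]+s*d[1]).round(3),(-s*d[0]+c*d[1]).round(3))
E
```

```text
[ 0.579  -0.0727  1.2781  1.6342  1.3895]
[[-1.5  1.2]
 [-0.5  0.1]
 [-0.4 -0.7]
 [-0.1  2. ]
 [ 0.1 -1. ]
 [-1.1 -0. ]
 [ 0.3  2.6]
 [ 1.3  2. ]
 [-1.8  2.4]
 [-1.6 -1.1]
 [ 0.5  1.3]
 [-1.5 -1.6]
 [-0.3 -6.2]
 [-0.8  0.3]]
[[ 0.616  0.049  0.268]
 [ 0.606  0.018  0.08 ]
 [ 0.562 -0.131  0.184]
 [ 0.555 -0.151  0.066]]
ink [ 0.435 -0.218] box -0.18 0.096
gesso [ 0.519 -0.231] box -0.169 0.012
bottle [ 0.605 -0.239] box -0.152 -0.073
cup [0.539 0.138] box 0.19 0.099
tape [0.609 0.2  ] box 0.27 0.05
paper [0.681 0.119] box 0.213 -0.042
brush [ 0.465 -0.304] box -0.254 0.042
```

>>> {"api": "carry_out", "payload": {"moves": [0, 0, -40, -0.052, 0, 0, -40, -0.052, 0, 0, -40, -0.052, -31, 27, 0, 0, -31, 27, 0, 0, -31, 27, 0, 0, -31, 27, 0, 0, -31, 27, 0, 0, -31, 27, 0, 0, -31, 27, 0, 0, -31, 27, 0, 0, -31, 27, 0, 0], "fingers": 1, "newtons": 30}}

```text
t: 1.35
tcp_pos: [0.3953, 0.1494, 0.3545]
tcp_rot: [0.001, 0.798, 0.602, -0.002]
force: [0.5, 0.6, -0.4]
width: -0.0004
```

```bash
cat > st.py <<'E'
from h import *
import sys
from scipy.spatial.transform import Rotation as R
p=np.load("p.npy");o=manip.get_obs();c,s=np.cos(p[2]),np.sin(p[2]);Rb=np.array([[c,-s,0],[s,c,0],[0,0,1]])
b=Rb.T@(o["tcp_pos"]-[p[0],p[1],0])
q=o["tcp_rot"];Rt=R.from_quat([q[1],q[2],q[3],q[0]]).as_matrix()
print("t",round(o["t"],2),"box",(b*1000).round(1),"F(box)",(Rb.T@o["force"]).round(2),"w",round(o["width"],4),"yaw",round(np.arctan2(Rt[1,0],Rt[0,0])-p[2],3),"tz",Rt[:,2].round(3))
if len(sys.argv)>3:
    d=Rt.T@(Rb@(np.array([float(a) for a in sys.argv[1:4]])/1000-b));print("delta tool mm",(d*1000).round(1),np.linalg.norm(d).round(3))
E
python3 st.py -115 0 340
```

```text
t 1.35 box [159.6 240.  354.5] F(box) [ 0.68 -0.34 -0.4 ] w -0.0004 yaw 0.014 tz [-0.002 -0.004 -1.   ]
delta tool mm [-278.   236.1   15.6] 0.365
```

>>> {"api": "carry_out", "payload": {"moves": [-31, 26, 0, 0.014, -31, 26, 0, 0, -31, 26, 0, 0, -31, 26, 0, 0, -31, 26, 0, 0, -31, 26, 0, 0, -31, 26, 0, 0, -31, 27, 0, 0, -31, 27, 0, 0, 0, 0, 0, 0]}}

```text
t: 2.35
tcp_pos: [0.5442, -0.2053, 0.3534]
tcp_rot: [0.0, 0.804, 0.594, -0.003]
force: [-0.2, 0.1, -0.2]
width: -0.0001
```

```bash
python3 st.py -115 0 155
python3 - <<'E'
from plant import optics
import cv2
for n in ["scene","wrist"]: cv2.imwrite(f"pics/{n}1.png",optics.read_camera(n))
E
```

```text
t 2.35 box [-137.    -5.   353.4] F(box) [ 0.07  0.19 -0.22] w -0.0001 yaw -0.005 tz [-0.004 -0.003 -1.   ]
delta tool mm [ 22.8  -4.5 198.3] 0.2
```

View pics/scene1.png

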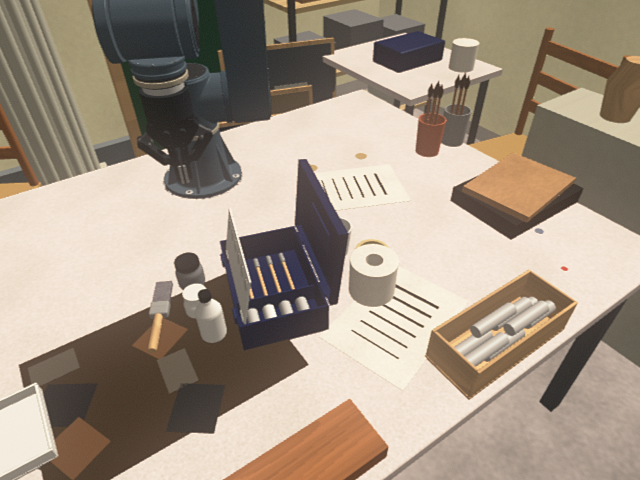

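View pics/wrist1.png

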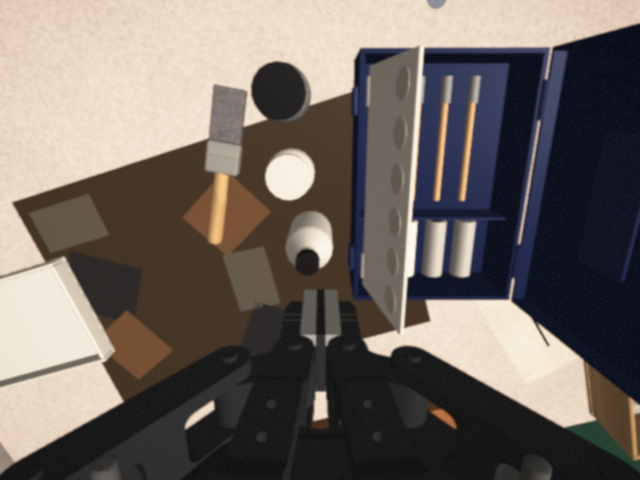

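>>> {"api": "carry_out", "payload": {"moves": [3, -1, 40, 0, 3, -1, 40, 0, 3, -1, 40, 0, 3, -1, 40, 0, 3, -1, 38, 0, 0, 0, 0, 0]}}

```text
t: 3.05
tcp_pos: [0.5415, -0.1798, 0.153]
tcp_rot: [0.002, 0.802, 0.597, -0.001]
force: [-0.3, -0.4, 0.6]
width: -0.0002
```

```bash
python3 st.py -80 0 158
```

```text
t 3.05 box [-113.4    5.   153. ] F(box) [-0.5   0.18  0.56] w -0.0002 yaw 0.002 tz [ 0.001 -0.004 -1.   ]
delta tool mm [33.3  5.1 -5.1] 0.034
```

>>> {"api": "carry_out", "payload": {"moves": [9, 0, 0, 0, 9, 0, 0, 0, 9, 0, 0, 0, 9, 0, 0, 0, 9, 0, 0, 0]}}

```text
t: 3.55
tcp_pos: [0.558, -0.1331, 0.1608]
tcp_rot: [0.006, 0.802, 0.598, 0.002]
force: [-0.6, -0.9, -0.0]
width: 0.0002
```

```bash
python3 st.py
python3 - <<'E'
from plant import optics
import cv2
for n in ["scene","wrist"]: cv2.imwrite(f"pics/{n}2.png",optics.read_camera(n))
t=cv2.imread("pics/scene2.png")[100:350,120:420];cv2.imwrite("pics/scene2c.png",cv2.resize(t,None,fx=2.4,fy=2.4))
E
```

```text
t 3.55 box [-63.9   2.7 160.8] F(box) [-1.03  0.29 -0.02] w 0.0002 yaw 0.004 tz [ 0.01  -0.007 -1.   ]
```

View pics/scene2c.png

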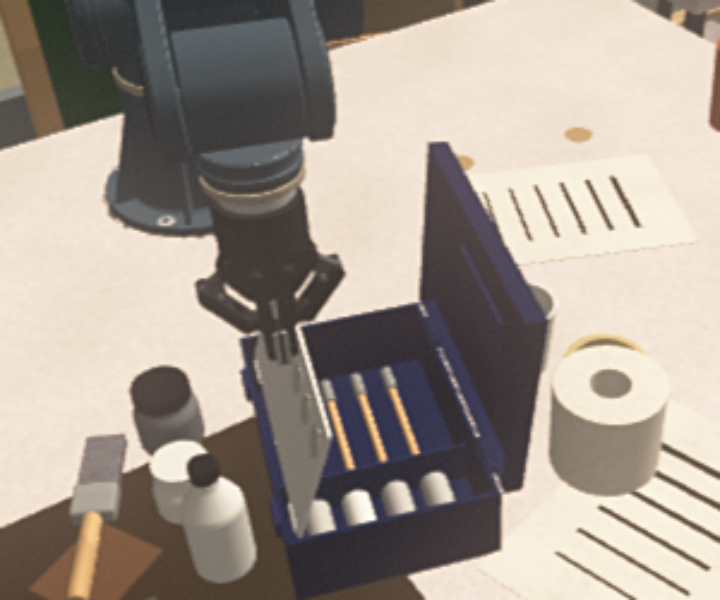

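View pics/wrist2.png

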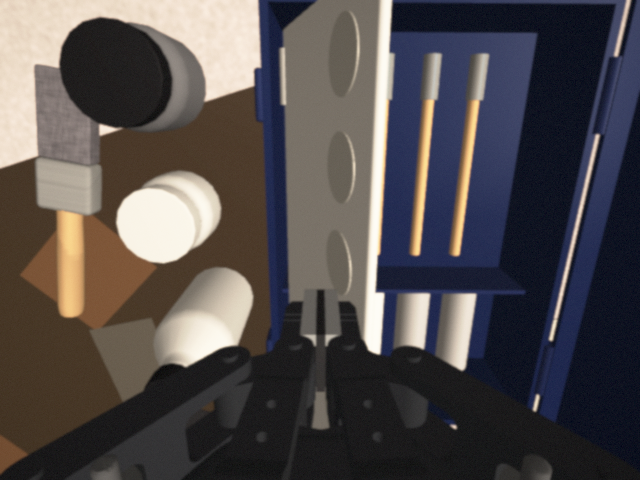

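>>> {"api": "carry_out", "payload": {"moves": [11, 0, 6, 0, 11, 0, 6, 0, 8, 0, 6, 0, 8, 0, 6, 0, 7, 0, 8, 0, 7, 0, 8, 0, 0, 0, 0, 0]}}

```text
t: 4.35
tcp_pos: [0.5741, -0.0787, 0.1158]
tcp_rot: [0.005, 0.801, 0.598, 0.002]
force: [-0.7, -0.0, -0.1]
width: 0.0001
```

```bash
python3 st.py -14 0 122;python3 - <<'E'
from plant import optics
import cv2
for n in ["scene"]: cv2.imwrite(f"pics/{n}3.png",optics.read_camera(n))
t=cv2.imread("pics/scene3.png")[100:350,120:420];cv2.imwrite("pics/scene3c.png",cv2.resize(t,None,fx=2.4,fy=2.4))
E
```

```text
t 4.35 box [ -7.1   3.  115.8] F(box) [-0.25  0.7  -0.07] w 0.0001 yaw 0.004 tz [ 0.009 -0.006 -1.   ]
delta tool mm [-6.9  3.  -6.2] 0.01
```

View pics/scene3c.png

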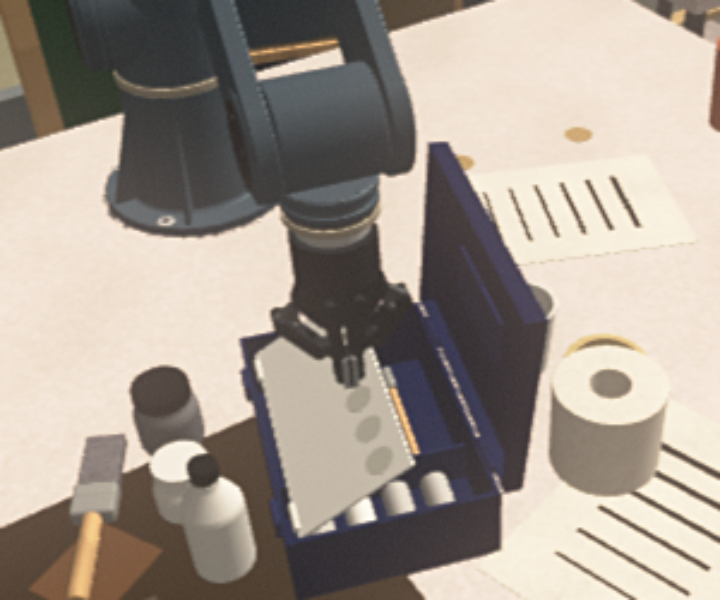

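The flap is at about 0.5 rad and following the fingertip, so I'll continue down.

>>> {"api": "carry_out", "payload": {"moves": [2, 0, 9, 0, 2, 0, 9, 0, 1, 0, 9, 0, 1, 0, 8, 0, 1, 0, 5, 0, 0, 0, 0, 0]}}

```text
t: 5.0
tcp_pos: [0.5768, -0.073, 0.0728]
tcp_rot: [0.006, 0.802, 0.598, 0.002]
force: [-0.6, -0.0, -0.6]
width: 0.0004
```

```bash
python3 st.py 3 0 68
```

```text
t 5.0 box [-0.9  2.1 72.8] F(box) [-0.2   0.54 -0.55] w 0.0004 yaw 0.003 tz [ 0.01  -0.007 -1.   ]
delta tool mm [3.9 2.  4.8] 0.007
```

>>> {"api": "carry_out", "payload": {"moves": [1, 0, 3, 0, 0, 0, 3, 0, 0, 0, 0, 0]}}

```text
t: 5.3
tcp_pos: [0.5776, -0.072, 0.0682]
tcp_rot: [0.006, 0.802, 0.598, 0.002]
force: [-0.2, -0.5, 1.3]
width: -0.0001
```

```bash
python3 st.py 3 0 68
```

```text
t 5.3 box [ 0.3  1.6 68.2] F(box) [-0.56  0.07  1.34] w -0.0001 yaw 0.003 tz [ 0.01  -0.007 -1.   ]
delta tool mm [2.7 1.6 0.2] 0.003
```

>>> {"api": "carry_out", "payload": {"moves": [0, 0, 3, 0, 0, 0, 2, 0]}}

```text
t: 5.5
tcp_pos: [0.5778, -0.0721, 0.0677]
tcp_rot: [0.006, 0.802, 0.598, 0.002]
force: [-12.7, 1.5, 27.5]
width: 0.0002
```

```bash
python3 st.py 3 0 68
```

```text
t 5.5 box [ 0.3  1.3 67.7] F(box) [-2.24 12.59 27.5 ] w 0.0002 yaw 0.003 tz [ 0.011 -0.007 -1.   ]
delta tool mm [ 2.7  1.3 -0.3] 0.003
```

The flap is at its stop: the TCP stays at z 67.7 mm while the force rises to 27 N. I'll back straight up.

>>> {"api": "carry_out", "payload": {"moves": [0, 0, -15, 0, -3, 0, -40, 0, -3, 0, -40, 0, 0, 0, -40, 0, 0, 0, -40, 0, 0, 0, -40, 0, 0, 0, -40, 0, 0, 0, -20, 0, 0, 0, 0, 0]}}

```text
t: 6.4
tcp_pos: [0.572, -0.0759, 0.3554]
tcp_rot: [0.007, 0.802, 0.598, 0.003]
force: [-0.3, 0.4, 0.2]
width: 0.0001
```

```bash
python3 st.py 185 0 350
python3 - <<'E'
from plant import optics
import cv2
for n in ["scene","wrist"]: cv2.imwrite(f"pics/{n}4.png",optics.read_camera(n))
t=cv2.imread("pics/scene4.png")[100:350,120:420];cv2.imwrite("pics/scene4c.png",cv2.resize(t,None,fx=2.4,fy=2.4))
E
```

```text
t 6.4 box [ -5.    5.8 355.4] F(box) [0.3  0.38 0.21] w 0.0001 yaw 0.003 tz [ 0.013 -0.008 -1.   ]
delta tool mm [190.    6.4   4.9] 0.19
```

View pics/scene4c.png

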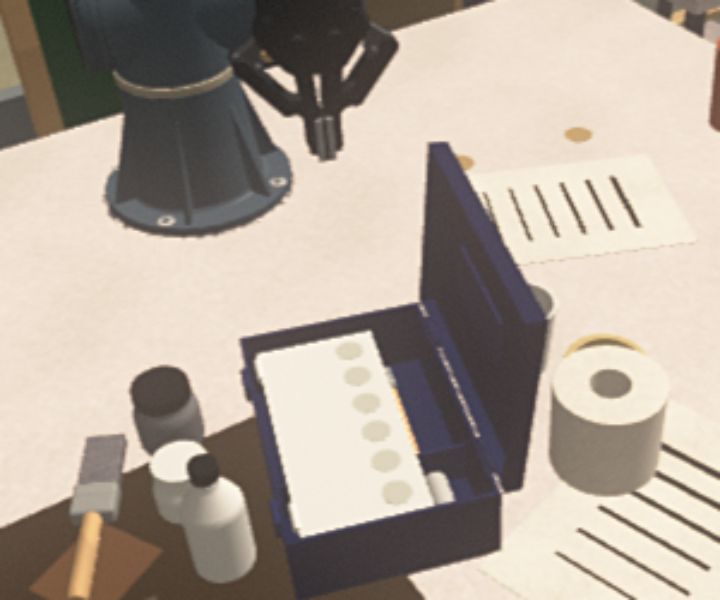

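View pics/wrist4.png

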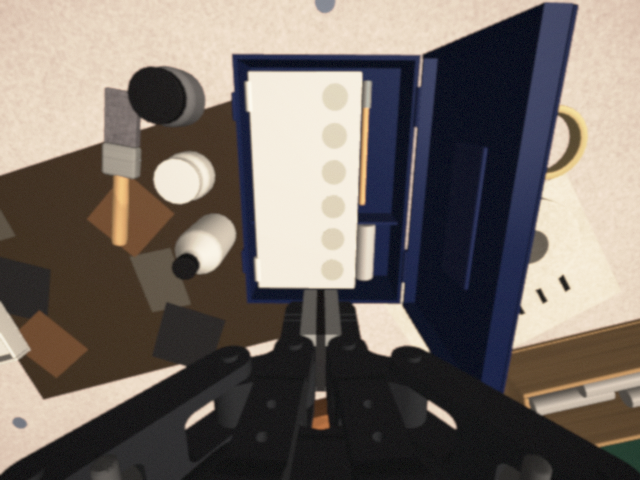

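>>> {"api": "carry_out", "payload": {"moves": [35, 1, 0, 0, 35, 1, 0, 0, 35, 1, 0, 0, 35, 1, 0, 0, 35, 1, 0, 0, 22, 1, 0, 0, 0, 0, 0, 0]}}

```text
t: 7.2
tcp_pos: [0.6322, 0.1175, 0.3348]
tcp_rot: [-0.001, 0.803, 0.597, -0.007]
force: [0.5, 0.1, -0.1]
width: 0.0001
```

```bash
python3 st.py 190 0 240
```

```text
t 7.2 box [197.5   4.  334.8] F(box) [ 0.22 -0.47 -0.07] w 0.0001 yaw 0.0 tz [-0.013 -0.007 -1.   ]
delta tool mm [-6.5  5.  94.9] 0.095
```

>>> {"api": "carry_out", "payload": {"moves": [0, 1, 30, 0, 0, 1, 30, 0, 0, 1, 30, 0, 0, 0, 0, 0]}}

```text
t: 7.6
tcp_pos: [0.6312, 0.1139, 0.2358]
tcp_rot: [-0.003, 0.802, 0.597, -0.011]
force: [0.1, -0.3, -0.5]
width: -0.0002
```

```bash
python3 st.py 145 0 240
python3 - <<'E'
from plant import optics
import cv2
for n in ["scene","wrist"]: cv2.imwrite(f"pics/{n}5.png",optics.read_camera(n))
t=cv2.imread("pics/scene5.png")[60:310,150:450];cv2.imwrite("pics/scene5c.png",cv2.resize(t,None,fx=2.4,fy=2.4))
E
```

```text
t 7.6 box [193.7   3.8 235.8] F(box) [-0.24 -0.16 -0.45] w -0.0002 yaw 0.001 tz [-0.021 -0.009 -1.   ]
delta tool mm [-48.8   3.7  -3.6] 0.049
```

View pics/scene5c.png

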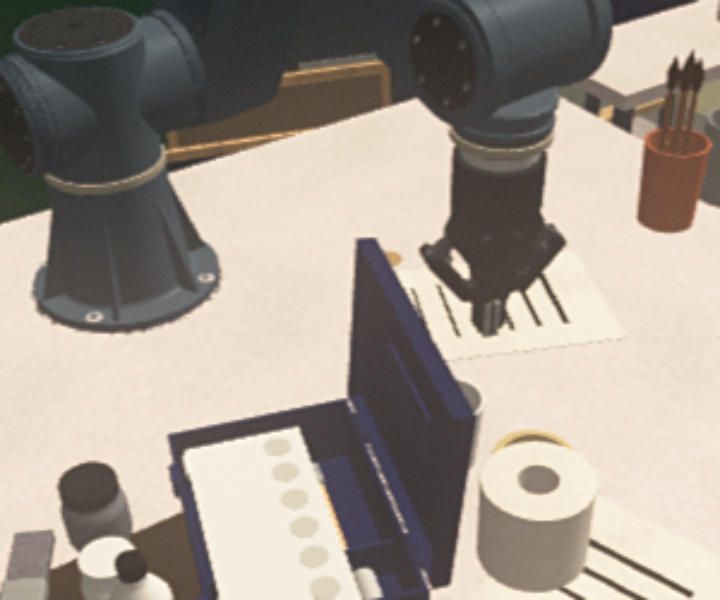

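View pics/wrist5.png

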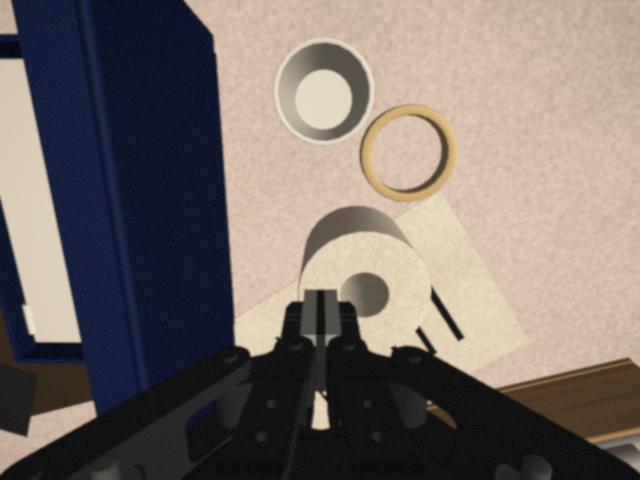

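>>> {"api": "carry_out", "payload": {"moves": [-12, 0, 0, 0, -12, 0, 0, 0, -12, 0, 0, 0, -10, 0, 0, 0, -10, 0, 0, 0, -10, 0, 0, 0, -10, 0, 0, 0, 0, 0, 0, 0]}}

```text
t: 8.5
tcp_pos: [0.6112, 0.0341, 0.2485]
tcp_rot: [0.002, 0.803, 0.596, -0.004]
force: [0.3, 0.6, 0.3]
width: -0.0002
```

```bash
python3 st.py 68 0 240
```

```text
t 8.5 box [111.6  -0.  248.5] F(box) [ 0.67 -0.08  0.32] w -0.0002 yaw -0.001 tz [-0.004 -0.007 -1.   ]
delta tool mm [-43.5   0.    8.9] 0.044
```

>>> {"api": "carry_out", "payload": {"moves": [-8, 0, 2, 0, -8, 0, 3, 0, -8, 0, 3, 0, -8, 0, 3, 0, -8, 0, 3, 0, -8, 0, 3, 0, -8, 0, 4, 0, -8, 0, 4, 0, 0, 0, 0, 0]}}

```text
t: 9.4
tcp_pos: [0.5911, -0.0328, 0.2214]
tcp_rot: [0.002, 0.803, 0.596, -0.004]
force: [-0.2, 0.1, 0.5]
width: -0.0004
```

```bash
python3 st.py 22 0 222
python3 - <<'E'
from plant import optics
import cv2
for n in ["scene","wrist"]: cv2.imwrite(f"pics/{n}6.png",optics.read_camera(n))
t=cv2.imread("pics/scene6.png")[60:310,150:450];cv2.imwrite("pics/scene6c.png",cv2.resize(t,None,fx=2.4,fy=2.4))
E
```

```text
t 9.4 box [ 41.7  -0.  221.4] F(box) [0.04 0.24 0.46] w -0.0004 yaw -0.0 tz [-0.004 -0.007 -1.   ]
delta tool mm [-19.7  -0.   -0.4] 0.02
```

View pics/scene6c.png

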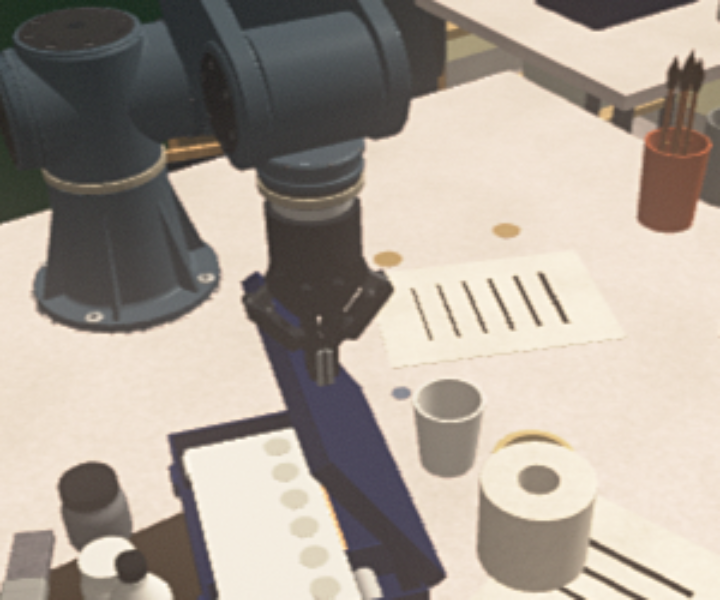

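>>> {"api": "carry_out", "payload": {"moves": [-9, 0, 1, 0, -9, 0, 2, 0, -8, 0, 5, 0, -8, 0, 6, 0, -7, 0, 6, 0, -7, 0, 7, 0, 0, 0, 0, 0]}}

```text
t: 10.2
tcp_pos: [0.5759, -0.0821, 0.1928]
tcp_rot: [0.002, 0.802, 0.597, -0.004]
force: [-0.1, 0.0, -0.7]
width: -0.0001
```

```bash
python3 st.py -15 0 190
```

```text
t 10.2 box [ -9.8   0.2 192.8] F(box) [-0.01  0.13 -0.65] w -0.0001 yaw 0.001 tz [-0.004 -0.007 -1.   ]
delta tool mm [-5.1  0.2  2.8] 0.006
```

>>> {"api": "carry_out", "payload": {"moves": [-7, 0, 7, 0, -6, 0, 7, 0, -5, 0, 7, 0, -5, 0, 7, 0, -4, 0, 8, 0, -4, 0, 8, 0, -3, 0, 8, 0, -3, 0, 8, 0, 0, 0, 0, 0]}}

```text
t: 11.1
tcp_pos: [0.5638, -0.121, 0.1269]
tcp_rot: [0.001, 0.802, 0.597, -0.004]
force: [0.1, 0.1, -0.4]
width: 0.0001
```

```bash
python3 st.py -55 0 102
python3 - <<'E'
from plant import optics
import cv2
for n in ["scene","wrist"]: cv2.imwrite(f"pics/{n}7.png",optics.read_camera(n))
t=cv2.imread("pics/scene7.png")[110:360,120:420];cv2.imwrite("pics/scene7c.png",cv2.resize(t,None,fx=2.4,fy=2.4))
E
```

```text
t 11.1 box [-50.6   0.6 126.9] F(box) [ 0.1  -0.03 -0.4 ] w 0.0001 yaw 0.001 tz [-0.005 -0.007 -1.   ]
delta tool mm [-4.2  0.7 24.9] 0.025
```

View pics/scene7c.png

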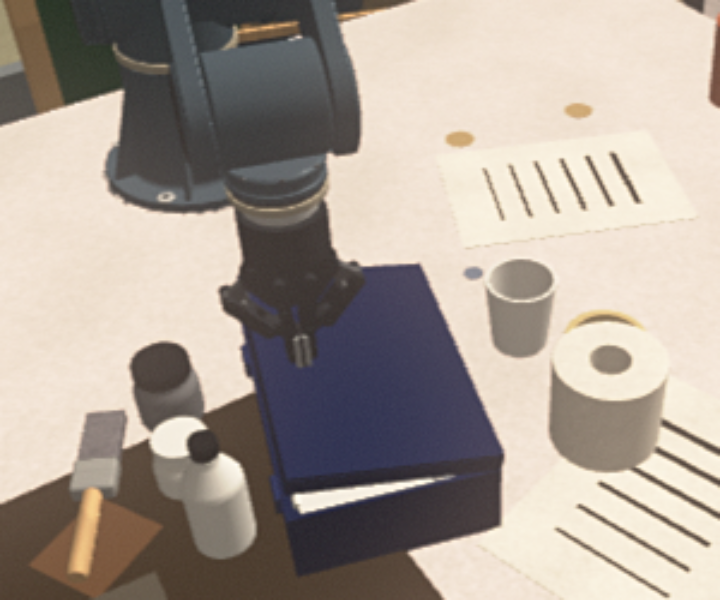

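>>> {"api": "carry_out", "payload": {"moves": [-2, 0, 6, 0, -1, 0, 6, 0, 0, 0, 5, 0, 0, 0, 4, 0, 0, 0, 2, 0, 0, 0, 0, 0]}}

```text
t: 11.8
tcp_pos: [0.5638, -0.1241, 0.1038]
tcp_rot: [0.002, 0.802, 0.597, -0.003]
force: [-0.3, -0.6, 0.6]
width: 0.0001
```

```bash
python3 st.py -55 0 100
```

```text
t 11.8 box [-53.6  -0.3 103.8] F(box) [-0.65  0.09  0.59] w 0.0001 yaw 0.002 tz [-0.003 -0.008 -1.   ]
delta tool mm [-1.4 -0.3  3.9] 0.004
```

>>> {"api": "carry_out", "payload": {"moves": [0, 0, 2, 0, 0, 0, 2, 0, 0, 0, 0, 0]}}

```text
t: 12.1
tcp_pos: [0.564, -0.1242, 0.1001]
tcp_rot: [0.003, 0.802, 0.597, -0.003]
force: [-0.4, -0.8, 1.9]
width: 0.0004
```

```bash
python3 st.py -55 0 100
```

```text
t 12.1 box [-53.6  -0.5 100.1] F(box) [-0.89  0.12  1.93] w 0.0004 yaw 0.002 tz [-0.002 -0.008 -1.   ]
delta tool mm [-1.4 -0.5  0.1] 0.001
```

>>> {"api": "carry_out", "payload": {"moves": [0, 0, 2, 0]}}

```text
t: 12.2
tcp_pos: [0.5642, -0.1242, 0.0997]
tcp_rot: [0.003, 0.802, 0.597, -0.003]
force: [-13.9, 3.0, 39.1]
width: 0.0001
```

```bash
python3 st.py -55 0 100
```

```text
t 12.2 box [-53.6  -0.6  99.7] F(box) [-1.13 14.2  39.07] w 0.0001 yaw 0.002 tz [-0.002 -0.009 -1.   ]
delta tool mm [-1.4 -0.6 -0.3] 0.002
```

The lid is at a hard stop at z 99.7 mm, so I'll retreat straight up.

>>> {"api": "carry_out", "payload": {"moves": [0, 0, -10, 0, 0, 0, -35, 0, 0, 0, -40, 0, 0, 0, -40, 0, 0, 0, -40, 0, 0, 0, -30, 0, 0, 30, -20, 0, 0, 0, 0, 0]}}

```text
t: 13.0
tcp_pos: [0.5931, -0.1298, 0.3235]
tcp_rot: [0.002, 0.802, 0.597, -0.003]
force: [-0.7, 1.2, -0.5]
width: -0.0
```

```bash
python3 st.py
python3 - <<'E'
from plant import optics
import cv2
for n in ["scene","top"]: cv2.imwrite(f"pics/{n}8.png",optics.read_camera(n))
t=cv2.imread("pics/scene8.png")[140:350,140:420];cv2.imwrite("pics/scene8c.png",cv2.resize(t,None,fx=2.8,fy=2.8,interpolation=cv2.INTER_CUBIC))
a=cv2.imread("pics/top0.png")[110:335,230:530];b=cv2.imread("pics/top8.png")[110:335,230:530]
cv2.imwrite("pics/top8c.png",cv2.resize(cv2.convertScaleAbs(b,alpha=1.8,beta=15),None,fx=2.6,fy=2.6))
E
```

```text
t 13.0 box [-50.6 -30.  323.5] F(box) [ 0.97  1.07 -0.52] w -0.0 yaw 0.003 tz [-0.002 -0.006 -1.   ]
```

View pics/scene8c.png

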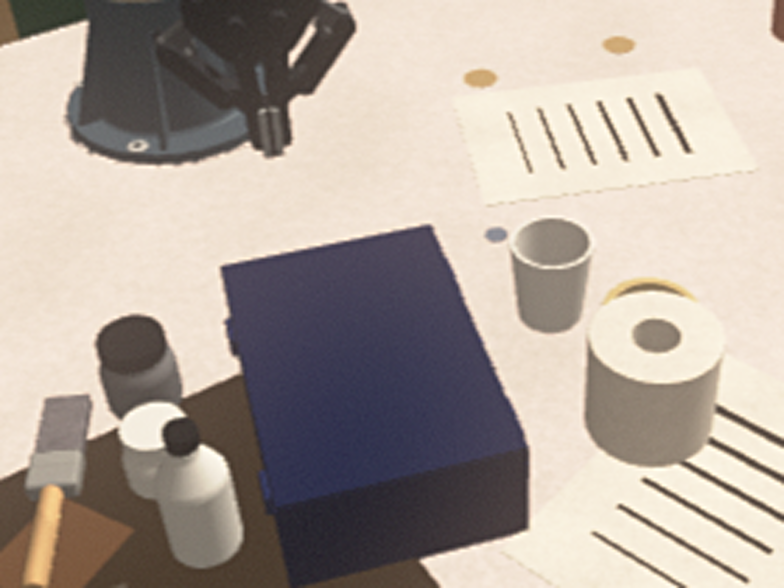

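View pics/top8c.png

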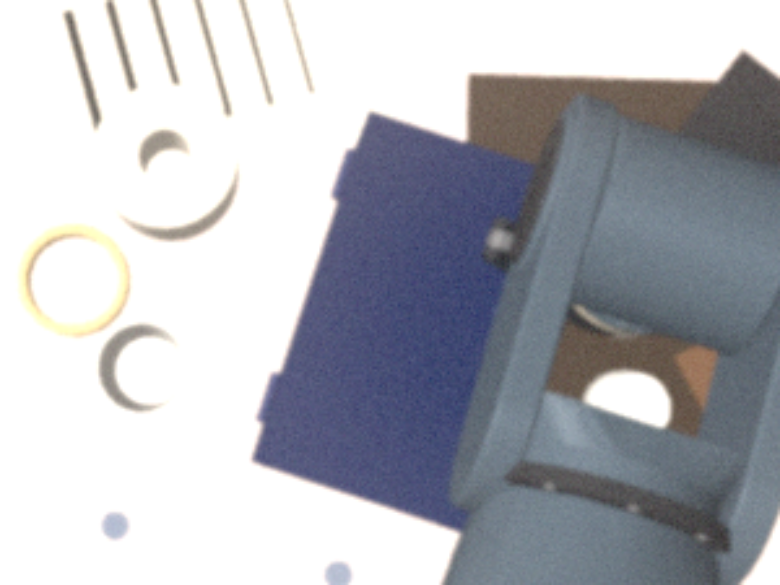

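The scene view shows the lid shut with no gap at its front edge (about (270,500) to (525,450)). The bystanders are where they started.

Run:
```python
from plant import manip
print(abs(manip.get_obs()["joint_velocities"]).max()); print(manip.hand_in())
```

```text
0.04560484641866177
the job is handed in; nothing more can be done
None
```

I folded the palette flap flat first and then swung the lid fully shut, pushing only with the closed fingertips and gripping nothing. I handed the job in at about 13 s.

- **Flap:** it stopped with the fingertip at z = 67.7 mm, against an expected 68 mm. The wrist and scene pictures showed it lying flat before I touched the lid.
- **Lid:** it stopped with the fingertip at z = 99.7 mm, against an expected 100 mm. The last scene picture shows no gap along its edge, and the gripper was clear of everything.
- **Contact force:** the last press on each part was firmer than gentle, peaking at about 27 N upward on the flap and 39 N (about 42 N in total) on the lid. Both were brief fingertip contacts at the end stop; the pushing before them read only about 1 to 2 N.
- **Bystanders:** by eye, comparing the last pictures with the first, nothing around the box has moved. The arm hid the flap side in the final top view, so the bottle, ink jar and brush were only confirmed in the scene view.
- **Measurement:** one flap point was 6 px off when I fitted the box's pose to the pictures; all the others were within about 3 px. Contact came where the fit predicted.

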